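Open the pen drying cabinet's gate and hold it wide

TASK

The pen barrel on its drying stick stands in the dark holder block, in the way of the cabinet's gate: pull it up out of the block, stand it foot down in the white cup and let go. Then squeeze the yellow safety catch until it stays in, after that squeeze the blue gate catch to free the gate, swing the gate towards the robot past its half-way detent, and finish while still holding it wide open (at least 70 degrees) with the gripper, because it springs back if let go. Leave the other things on the bench where they are.

Things in the scene. Friction and masses are not known exactly. Their poses are not given: they have to be found in the camera images.
- stick_center (a point): Middle of the loose stick (half of its 165 mm length), z along it to its top. Lower 90 mm: pale wood, 10 mm diameter. Upper 75 mm: black pen barrel with brass bands, 16 mm diameter, its middle 45 mm above this point along z. 35 to 70 g. Starts standing in the holder's hole, foot 8 mm above the table, leaning up to 0.1 rad.
- stick_foot (a point): Foot of the stick: centre of its lower end, 82.5 mm below stick_center.
- stick: The stick with its pen barrel; origin at its foot, z up along it (see stick_center).
- holder: Dark wood block, 60 x 60 x 32 mm, fixed, with one hole in its middle, 11.8 mm wide and 24 mm deep. Origin: centre of its underside on the table.
- cup: White tapered cup, fixed to the bench, 90 mm high, 74 mm across the rim and 59 mm across the foot, wall 4 mm, inner floor 5 mm above the table. Origin: centre of its underside on the table.
- cabinet: Wooden drying cabinet, fixed, 200 mm deep (its x), 250 mm wide (its y), roof at 182 mm. Origin: centre of its underside on the table. Its x axis points from the gate side into the cabinet, so the gate is on its -x side, facing the robot; yaw varies up to 0.25 rad.
- safety_grip (a point): Grip point of the yellow safety catch on the roof front, 232 mm above the table, cabinet's axes. Squeeze along x, from above. Two tabs 10 mm thick, 22 mm wide, top 252 mm: fixed black post, outer face 17 mm to +x; yellow tab, outer face 27 to 29 mm to -x at the start, 17 mm squeezed. All nearby is under 212 mm but the other catch's tabs, 75 mm away in -y.
- safety_catch (a joint): Travel of the yellow safety catch in m: 0 to 0.002 at the start, 0.012 fully squeezed (stop). Rubs with 3 N and stays where it is put. While it is out, its nose blocks the blue catch's bar; it is clear of it from 0.009.
- gate_grip (a point): Grip point of the blue gate catch, on the gate (moves and turns with it), 144 mm from the hinge axis, 232 mm above the table; gate shut: cabinet's axes. Squeeze along y, from above. Two tabs 10 mm thick, 22 mm wide, top 252 mm: black post fixed on the gate, outer face 17 mm to +y; blue tab, outer face 29 mm to -y when out, 17 mm when squeezed.
- gate_catch (a joint): Travel of the blue gate catch in m: 0 out (bolt behind the steel lip of the cabinet), 0.012 fully squeezed. Spring 4 N rising to about 8.5 N; it springs out when let go. The gate is free from about 0.009; once the gate has swung about 0.15 rad the catch need not stay squeezed.
- gate_hinge (a point): A point on the gate's vertical hinge axis, at the height of the grips (232 mm); fixed to the cabinet.
- gate (a joint): Gate angle, rad: 0 shut, 1.5 fully open; opening turns clockwise from above, the free end towards the robot. Pale frame, clear pane, 205 mm hinge axis to free end, 16 mm thick, 50 to 190 mm above the table. Spring closes it (0.4 N m at 1.35 rad). Detent at 0.55 to 1.05 rad, about 5 N at the grips; let go beyond it, it falls back to about 0.9 rad.
- brush_pot: Bystander: solid terracotta pot with three upright brushes, 66 mm wide, 189 mm high. Origin: centre of its underside.
- lacquer_jar: Bystander: amber jar, 60 mm wide, 65 mm high. Origin: centre of its underside.
- tape_roll: Bystander: green tape ring lying flat, 76 mm wide, 20 mm high. Origin: centre of its underside.
- polish_block: Bystander: cork block, 70 x 35 x 25 mm. Origin: centre of its underside.
- cap_tray: Bystander: dark wood tray of black pen caps, 130 x 80 x 20 mm. Origin: centre of its underside.
- palette_dish: Bystander: blue dish, 100 mm wide, 20 mm high. Origin: centre of its underside.

How it is judged:
By the outcome, as a careful person would: the job done as asked, in the order asked, and still so for the second after the job is handed in, while the arm keeps its last pose, push and grip.
It also fails if it takes over 59 s, if anything falls off the work surface, if the arm or the gripper's body presses on something with over 40 N, if the wrist force passes 120 N, or if a joint passes its speed limit or range.

ROBOT

A 6-joint arm with a two-finger parallel gripper is mounted at the origin on the work surface. World frame = base frame: x ahead of the robot, y to its left, z up, the work surface at z = 0. Lengths are in mm, angles in rad, forces in N, time in s.
With the tool pointing down it reaches from about 275 to 725 mm from the base axis. Payload 5.6 kg.
Tool frame: the origin (TCP) lies on the centre line of the jaws, within the pads' length; the fingertips stand ctrl.tip_reach ahead of it and the grasp point (between the pads) is the TCP (ctrl.tip_reach is the distance from the TCP to the fingertips, in mm); z points along the fingers, y is the direction in which the jaws open and shut (so a half turn about z gives the same grasp; the last joint's range is limited). The gripper opens to 85 mm and grips with 20 to 120 N. Pads are 22 mm wide; open, the fingers measure 114 mm over their backs; the gripper's body (76 mm by 85 mm) begins 54 mm behind the grasp point. The pads swing forward as they close: fully open they stand 13 mm farther back than shut.
Start: joints at [-0.859, 0.255, 0.108, 0, -1.424, -0.285], TCP at [227.696, -500.647, 250.283] pointing down, gripper open.
Joint ranges: [-2.95, 2.95], [-1.21, 1.97], [-1.09, 1.5], [-2.87, 1.71], [-2.94, -0.07], [-3.05, 3.05]. Speed limits (rad/s): [2.57, 2.57, 3.14, 3.14, 3.14, 3.14].

INTERFACE

Orientations are given as a rotation vector (axis times angle).
In Python, from workcell import ctrl, vision, look_for, regions_of, landmark_of gives the robot as it stands.
- The arm moves only by the tool send_rows, never from a script. Its argument "targets" is a list of rows, each a list of 7 numbers: the turn, a rotation vector about the world's x, y, z in rad, then the shift along the world's x, y, z in m, then the finger opening in m, from 0 to 0.0854. A call has 1 to 12 rows; each row shifts and turns the pose as measured when the row begins; what a row does not reach is not made up. A row lasts 1/10 s, in which the tool goes at most 50 mm and 8.59 degrees, less where a joint would pass 70% of its speed; a pose out of reach is approached as far as the arm can. A call is refused whole if a number of a shift passes 0.05 or a number of a turn 0.15, either way. A call with a gripper value outside its range is refused whole. The fingers move at their own pace and stop on an object; "squeeze" is the grip in N (left out, the last holds). Time passes only in rows, so rows that do not move let the fingers close. It gives the time, the measured TCP pose, the force and the opening at its end, in the units of the state.
- ctrl.read_state(): the state, without advancing time (a new reading comes with each control period).
- vision.capture(name): name is "scene" or "top"; returns a dict with "frame" (480x640x3 uint8, red, green, blue), "mtx" (3x3 intrinsics, pixels), "distortion" ([k1, k2, p1, p2, k3] as OpenCV has them; the pictures are not rectified), "xyz" and "orientation" of the camera in the world. Camera axes: x right, y down, z forward; pixel columns grow to the right and rows downward; lengths in mm; the calibration is good to about 2 mm. A picture is of the moment at which its call begins. There is no depth.
- ctrl.close_job(): hands the job in, once; it reports no verdict.
Trained networks look in the newest picture that a camera, given by its name, has taken for a name from the list of things; names that differ only in an ending like _2 or _b are one class to them, and where a whole thing is asked for, a point or a joint stands for the part that bears it (a point fixed in the world has none). Each returns a list of dicts, best first, with "p" (0 to 1); they miss things now and then, are a little off and sometimes report something else, mostly with a low value. They report only what shows in the picture. A call takes as long as a camera call.
- look_for(target, camera): "extent" ([left, top, right, bottom] as shares, 0 to 1, of the picture: columns of its width, rows of its height, round what is visible of it).
- regions_of(target, camera): "region" (480x640 bool, what is visible of it) and "extent" ([left, top, right, bottom] as shares, 0 to 1, of the picture: columns of its width, rows of its height, round what is visible of it).
- landmark_of(target, camera): "centre" ([column, row] as shares, 0 to 1, of the picture: columns of its width, rows of its height: a listed point, or the origin of a listed thing).
The state is a dict: "time_s": time; "joint_positions": joint angles; "qd": joint speeds; "effort": joint torques, N m; "ee_pos": TCP position; "eef_rot": TCP orientation; "ft_force": force on the tool from outside, world axes, zero at the start; "torque": the same for the moment, N m; "opening": finger opening in mm.
Only numpy, scipy, OpenCV 4.12 (cv2) and the standard library are available. Lean on these libraries where they do the work, as an engineer would, in place of code of your own. Each camera call takes 0.05 s, during which the arm holds its last target.

## Working session

There is one attempt and no reset: what is moved stays moved. The work goes in short steps, Python scripts to look and compute and a tool call to move; the robot and the scene stay as the last step left them, time stands still between calls to the robot, and variables do not carry over. Pictures are saved under pics/ and viewed, and the job is handed in when it is done.

Besides the shell and the picture viewer there is one more tool, called as name([rows], argument=value, ...), one row to a line, values as JSON. send_rows: Moves the arm, as the interface text tells. Its arguments: {"type":"object","properties":{"targets":{"type":"array","items":{"type":"array","items":{"type":"number"}}},"squeeze":{"type":"number"}},"required":["targets"]}

```bash
ls; mkdir -p pics
python3 - <<'E'
from workcell import ctrl, vision, look_for, regions_of, landmark_of
import cv2
print(ctrl.read_state(), ctrl.tip_reach)
for n in ("scene","top"):
    c=vision.capture(n); cv2.imwrite(f"pics/{n}0.png",c["frame"][:,:,::-1])
    print(n,c["mtx"],c["distortion"],c["xyz"],c["orientation"])
E
```

```text
pics
{'time_s': 0.0, 'joint_positions': array([-8.59395899e-01,  2.55767008e-01,  1.06987803e-01, -4.92064266e-04,
       -1.42389820e+00, -2.84620464e-01]), 'qd': array([-0.00129681, -0.00037277,  0.00086836,  0.00074196, -0.00176941,
       -0.0002307 ]), 'effort': array([-9.93935737e-05, -3.86626732e+01,  2.37940568e+01,  5.36510870e+00,
       -6.20567080e-03,  3.15400928e-05]), 'ee_pos': array([ 227.5435922 , -500.2112059 ,  249.37594181]), 'eef_rot': array([ 6.65096990e-01, -3.06989945e+00, -2.96062423e-03]), 'ft_force': array([-0.60520053,  0.28405075, -0.85266464]), 'torque': array([-0.04178104,  0.03986716,  0.00952944]), 'opening': 85.4753710651932} 19.0
scene [[502.84357324   0.         323.5145354 ]
 [  0.         502.84357324 234.05123912]
 [  0.           0.           1.        ]] [0.00239234 0.         0.         0.         0.        ] [ 931.11866755  -60.83978485 1239.91318738] [-2.18661123 -1.88565621  0.29782958]
top [[596.34058614   0.         318.57863899]
 [  0.         596.34058614 240.36473437]
 [  0.           0.           1.        ]] [0.01639312 0.         0.         0.         0.        ] [ 406.67491267   18.58114433 1464.94609994] [-2.11491622  2.17479895 -0.15785891]
```

View pics/scene0.png

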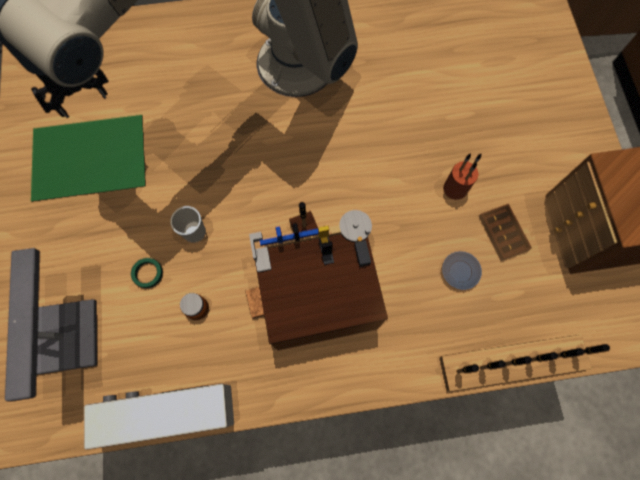

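View pics/top0.png

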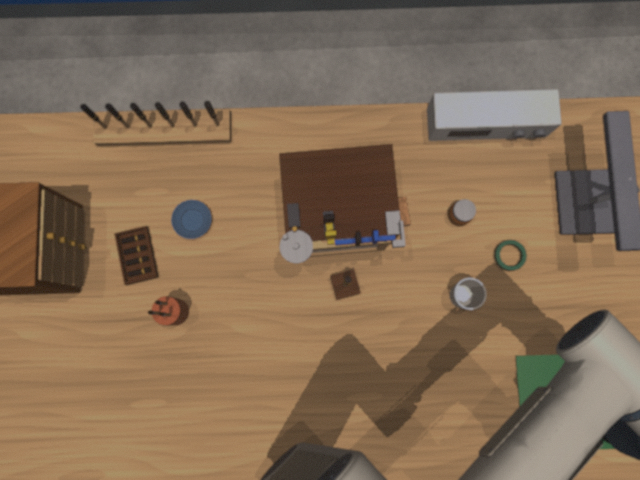

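```bash
cat > h.py <<'E'
from workcell import ctrl, vision, look_for, regions_of, landmark_of
import numpy as np, cv2
from scipy.spatial.transform import Rotation as R
from scipy.optimize import least_squares
def ray(c,uv):
    p=cv2.undistortPoints(np.array([[uv]],float),c["mtx"],np.array(c["distortion"]))[0,0]
    d=R.from_rotvec(c["orientation"]).as_matrix()@np.array([p[0],p[1],1]); return np.array(c["xyz"]),d/np.linalg.norm(d)
def atz(c,uv,z):
    o,d=ray(c,uv); return o+d*(z-o[2])/d[2]
def proj(c,P):
    Rm=R.from_rotvec(c["orientation"]).as_matrix(); t=-Rm.T@np.array(c["xyz"])
    return cv2.projectPoints(np.atleast_2d(P).astype(float),Rm.T,t,c["mtx"],np.array(c["distortion"]))[0][:,0]
def tri(rs):
    A=np.zeros((3,3));b=np.zeros(3)
    for o,d in rs:
        M=np.eye(3)-np.outer(d,d);A+=M;b+=M@o
    x=np.linalg.solve(A,b); return x,[np.linalg.norm((np.eye(3)-np.outer(d,d))@(x-o)) for o,d in rs]
def px(s): return np.array(s)*[640,480]
E
python3 - <<'E'
from h import *
H={"stick_foot":None,"stick_center":None,"holder":0,"cup":0,"cabinet":0,"safety_grip":232,"gate_grip":232,"gate_hinge":232,"brush_pot":0,"lacquer_jar":0,"tape_roll":0,"polish_block":0,"cap_tray":0,"palette_dish":0}
C={n:vision.capture(n) for n in("scene","top")}
for k,z in H.items():
    rs=[];s=k
    for n in C:
        L=landmark_of(k,n)
        if L:
            u=px(L[0]["centre"]);s+=f" | {n} {u.round(1)} p{L[0]['p']:.2f}"
            rs.append(ray(C[n],u))
            if z is not None:s+=f" {atz(C[n],u,z).round(0)}"
        else: s+=f" | {n} none"
    if len(rs)==2:
        x,e=tri(rs); s+=f" | tri {x.round(1)} {np.round(e,1)}"
    print(s)
E
```

```text
stick_foot | scene [303.  227.6] p0.47 | top [345.6 285.2] p0.37 | tri [509.6 -48.7   8. ] [1.5 1.5]
stick_center | scene [303.5 217.4] p0.65 | top [345.3 285.1] p0.48 | tri [505.3 -44.7  72.3] [1.1 1.1]
holder | scene [305.3 227.1] p0.64 [506. -44.   0.] | top [341.5 286.3] p0.85 [508. -37.   0.] | tri [507.4 -40.7   2.3] [3.3 3.3]
cup | scene [195.3 230. ] p0.85 [ 472. -328.    0.] | top [460.8 294.8] p0.91 [ 479. -328.    0.] | tri [ 478.3 -324.3   16.7] [0.2 0.2]
cabinet | scene none | top none
safety_grip | scene [325.3 241.2] p0.72 [623. -10. 232.] | top [328.4 225.6] p0.59 [620.  -5. 232.] | tri [620.9  -7.4 224.7] [2. 2.]
gate_grip | scene [288.8 234.5] p0.69 [597. -84. 232.] | top [362.4 236.8] p0.81 [594. -76. 232.] | tri [594.9 -80.  224.6] [3.8 3.8]
gate_hinge | scene [356.9 220.5] p0.69 [587.  64. 232.] | top [363.3 237.5] p0.73 [593. -78. 232.] | tri [600.1  -9.4 342.5] [64.3 64.3]
brush_pot | scene [452.6 188.1] p0.81 [455. 361.   0.] | top [174.  310.2] p0.60 [461. 373.   0.] | tri [459.5 364.    9.8] [6.5 6.5]
lacquer_jar | scene [196.7 309.7] p0.89 [ 680. -339.    0.] | top [459.3 215.4] p0.85 [ 677. -337.   -0.] | tri [ 678.4 -340.3  -10.1] [0.7 0.7]
tape_roll | scene [144.2 274.9] p0.73 [ 573. -464.    0.] | top [507.3 260.9] p0.81 [ 559. -448.    0.] | tri [ 563.3 -466.9  -34.6] [7.5 7.5]
polish_block | scene [255.1 303.7] p0.77 [ 687. -194.    0.] | top [401.1 214.2] p0.71 [ 684. -192.    0.] | tri [ 685.3 -194.3   -8. ] [0.9 0.9]
cap_tray | scene [503.7 235.3] p0.56 [604. 462.   0.] | top [136.6 255.5] p0.57 [598. 466.   0.] | tri [599.9 469.8 -15.8] [1.4 1.4]
palette_dish | scene [459.1 271.1] p0.64 [680. 325.   0.] | top [191.6 220.3] p0.93 [683. 331.   0.] | tri [681.3 327.1   4. ] [2.9 2.9]
```

Run:
```python
import cv2
a=cv2.imread("pics/scene0.png")[190:340,235:395];b=cv2.imread("pics/top0.png")[140:300,270:420]
cv2.imwrite("pics/sc_z.png",cv2.resize(a,None,fx=5,fy=4,interpolation=3) if 0 else cv2.resize(a,(640,600),interpolation=3));cv2.imwrite("pics/top_z.png",cv2.resize(b,(562,600),interpolation=3))
```

```text
(no output)
```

View pics/sc_z.png

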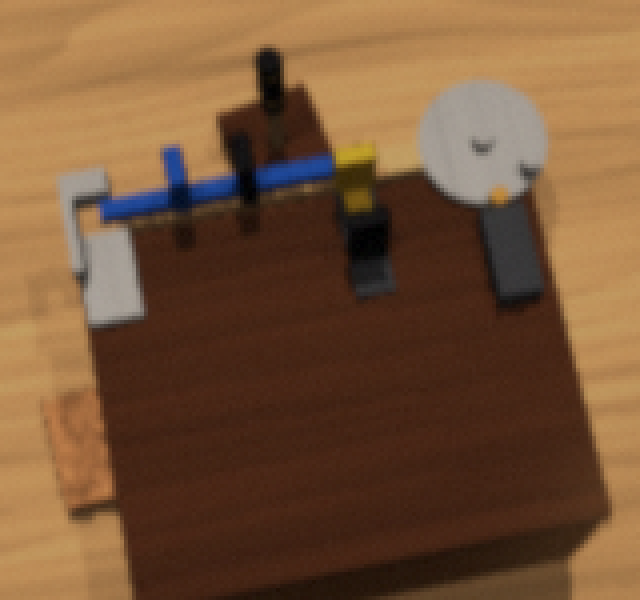

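View pics/top_z.png

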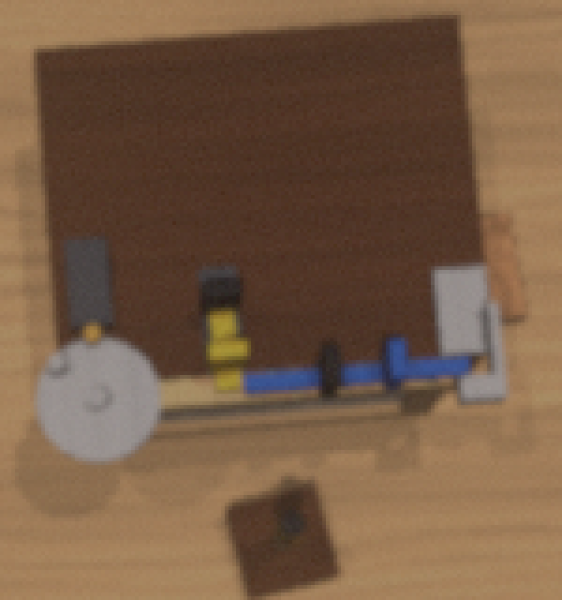

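Run:
```python
from h import *
C={n:vision.capture(n) for n in("scene","top")}
T=lambda x,y:(270+x*150/562,140+y*160/600)
S=lambda x,y:(235+x*.25,190+y*.25)
def p(n,c,uv,z): print(n,atz(C[c],uv,z).round(1))
for n,a in dict(TL=(37,50),TR=(459,16),R2=(482,262),L2=(56,330)).items(): p("top roof "+n,"top",T(*a),182)
for n,a in dict(BR=(609,512),BL=(133,598),FL=(92,335),FR=(553,290)).items(): p("sc roof "+n,"scene",S(*a),182)
for n,a in dict(disc=(97,398)).items():
  for z in(200,232,250): p("top disc","top",T(*a),z)
for z in(200,232,250): p("sc disc","scene",S(484,143),z)
print(tri([ray(C["top"],T(97,398)),ray(C["scene"],S(484,143))]))
for n,a in dict(ytab=(229,349),blue=(397,340),).items(): p("top "+n,"top",T(*a),252)
for n,a in dict(ytab=(355,153),blue=(173,150),post=(240,140),spost=(368,214)).items(): p("sc "+n,"scene",S(*a),252)
for n in C:
  for k in("safety_catch","gate_catch","gate","cabinet","stick","cup","holder"):
    L=look_for(k,n)
    if L: print(n,k,(np.array(L[0]["extent"])*[640,480,640,480]).round(1),round(L[0]["p"],2))
```

```text
top roof TL [794.4  96.5 182. ]
top roof TR [ 808.1 -154.5  182. ]
top roof R2 [ 659.1 -161.2  182. ]
top roof L2 [625.9  88.6 182. ]
sc roof BR [793.4  96.3 182. ]
sc roof BL [ 800.9 -155.7  182. ]
sc roof FL [ 658.9 -161.7  182. ]
sc roof FR [670.7  88.6 182. ]
top disc [582.8  64.9 200. ]
top disc [578.3  63.8 232. ]
top disc [575.8  63.1 250. ]
sc disc [587.9  63.5 200. ]
sc disc [598.4  59.6 232. ]
sc disc [604.4  57.5 250. ]
(array([584.27841953,  65.06694764, 188.95256405]), [np.float64(0.28141778214101926), np.float64(0.28141778214103613)])
top ytab [600.7 -10.1 252. ]
top blue [ 603.1 -102.6  252. ]
sc ytab [600.6  -9.8 252. ]
sc blue [ 585.2 -103.   252. ]
sc post [584.8 -67.9 252. ]
sc spost [634.3  -8.1 252. ]
scene safety_catch [318.6 223.3 326.4 241.9] 0.43
scene gate_catch [261.7 226.8 317.5 243.7] 0.89
scene gate [259.8 210.4 373.7 248.3] 0.89
scene cabinet [249.9 213.  388.7 348.6] 0.85
scene stick [298.2 203.3 307.8 225.6] 0.66
scene cup [171.6 206.4 206.7 240.6] 0.81
scene holder [290.2 209.5 316.3 232.8] 0.64
top safety_catch [324.4 223.1 336.6 246.9] 0.5
top gate_catch [334.  229.9 395.9 247.3] 0.61
top gate [281.3 232.1 395.1 262. ] 0.67
top cabinet [281.2 144.2 405.4 262.8] 0.91
top cup [445.5 279.3 487.8 309.8] 0.95
top holder [328.9 272.  360.5 299.7] 0.78
```

Run:
```python
from h import *
import cv2
C={n:vision.capture(n) for n in("scene","top")}
a=C["scene"]["frame"][195:240,285:325,::-1];b=C["top"]["frame"][262:307,322:367,::-1]
a=cv2.resize(a,(400,450),interpolation=3);b=cv2.resize(b,(400,400),interpolation=3)
o=np.zeros((450,800,3),np.uint8);o[:,:400]=np.clip(a*2.,0,255);o[:400,400:]=np.clip(b*2.,0,255);cv2.imwrite("pics/st.png",o)
```

```text
(no output)
```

View pics/st.png

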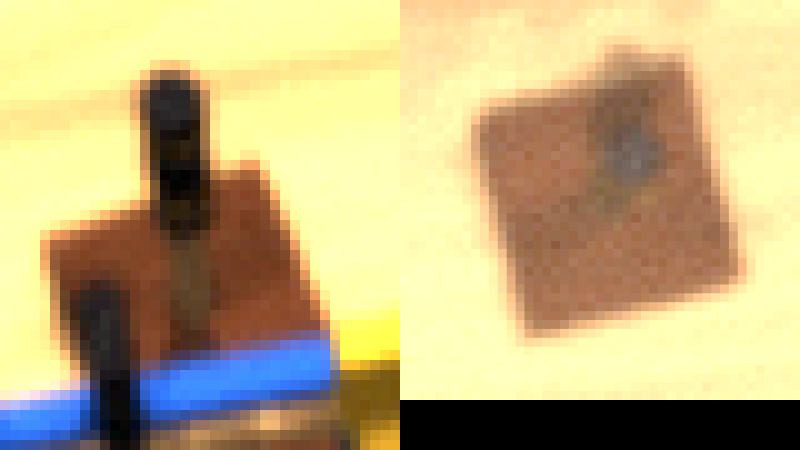

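Run:
```python
from h import *
C={n:vision.capture(n) for n in("scene","top")}
S=lambda x,y:(285+(x+.5)/10-.5,195+(y+.5)/10-.5)
T=lambda x,y:(322+(x-400+.5)/8.889-.5,262+(y+.5)/8.889-.5)
print("top",tri([ray(C["scene"],S(172,98)),ray(C["top"],T(636,155))]), atz(C["scene"],S(172,98),173),atz(C["top"],T(636,155),173))
for q in [(480,112),(685,58),(742,278),(525,335)]: print("h",atz(C["top"],T(*q),32).round(1))
print(np.mean([atz(C["top"],T(*q),32) for q in [(480,112),(685,58),(742,278),(525,335)]],0))
print("entry",atz(C["top"],T(605,205),32),atz(C["scene"],S(192,335),40))
for q in [(47,235),(258,165),(330,330)]: print("hs",atz(C["scene"],S(*q),32).round(1))
# cup
for n in C:
  r=regions_of("cup",n)[0]; print(n,r["p"],(np.array(r["extent"])*[640,480,640,480]).round(1))
  f=C[n]["frame"]; 
a=C["scene"]["frame"][200:248,165:213,::-1];b=C["top"]["frame"][270:318,440:496,::-1]
o=np.zeros((400,800,3),np.uint8);o[:,:400]=cv2.resize(a,(400,400),interpolation=3);o[:342,400:]=cv2.resize(b,(400,342),interpolation=3)
cv2.imwrite("pics/cup.png",o)
```

```text
top (array([511.1661345 , -46.2022581 , 175.49663836]), [np.float64(0.640593204275163), np.float64(0.640593204275165)]) [510.08721361 -46.80367776 173.        ] [511.45051138 -45.69063821 173.        ]
h [535.7 -10.9  32. ]
h [548.9 -66.9  32. ]
h [488.9 -80.1  32. ]
h [475.2 -21.1  32. ]
[512.17512276 -44.75458761  32.        ]
entry [509.59897181 -43.85725439  32.        ] [521.7932685 -48.6470803  40.       ]
hs [486.9 -81.5  32. ]
hs [475.9 -25.6  32. ]
hs [522.9 -13.8  32. ]
scene 0.85 [171.5 206.1 207.9 240.7]
top 0.67 [447.9 279.2 488.6 310.6]
```

View pics/cup.png

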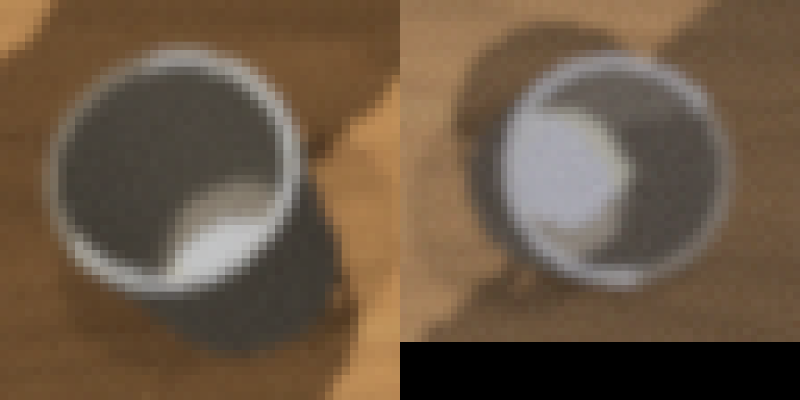

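Run:
```python
from h import *
C={n:vision.capture(n) for n in("scene","top")}
s=(165+173.5/8.333-.5,200+173.5/8.333-.5);t=(440+218/7.143-.5,270+170/7.125-.5)
print(atz(C["scene"],s,90),atz(C["top"],t,90),tri([ray(C["scene"],s),ray(C["top"],t)]))
```

```text
[ 477.09090096 -330.5647938    90.        ] [ 477.44269404 -328.44311169   90.        ] (array([ 477.39415889, -329.4050636 ,   90.41535248]), [np.float64(1.0351255436929225), np.float64(1.0351255436929596)])
```

send_rows([
  [0, 0, -0.039, 0.024, 0.04, 0, 0.0854],
  [0, 0, -0.039, 0.024, 0.04, 0, 0.0854],
  [0, 0, -0.039, 0.024, 0.04, 0, 0.0854],
  [0, 0, -0.039, 0.024, 0.04, 0, 0.0854],
  [0, 0, -0.039, 0.024, 0.04, 0, 0.0854],
  [0, 0, -0.039, 0.024, 0.04, 0, 0.0854],
])

```text
time_s: 3.4
ee_pos: [372.2, -256.3, 249.2]
eef_rot: [0.272, -3.129, -0.0]
ft_force: [2.1, -0.1, 0.1]
opening: 85.7
```

send_rows([
  [0, 0, -0.035, 0.026, 0.04, 0, 0.0854],
  [0, 0, -0.035, 0.026, 0.04, 0, 0.0854],
  [0, 0, -0.035, 0.026, 0.04, 0, 0.0854],
  [0, 0, -0.035, 0.026, 0.04, 0, 0.0854],
  [0, 0, -0.035, 0.026, 0.04, 0, 0.0854],
  [0, 0, 0, 0.009, 0.01, 0, 0.0854],
  [0, 0, 0, 0, 0, 0, 0.0854],
])

```text
time_s: 4.1
ee_pos: [517.0, -31.5, 250.3]
eef_rot: [0.005, 3.138, -0.0]
ft_force: [0.1, -0.5, -0.2]
opening: 85.6
```

send_rows([
  [0, 0, 0, -0.006, -0.014, 0, 0.0854],
  [0, 0, 0, 0, 0, -0.02, 0.0854],
  [0, 0, 0, 0, 0, -0.02, 0.0854],
])

```text
time_s: 4.4
ee_pos: [510.9, -48.9, 212.4]
eef_rot: [0.004, 3.133, -0.001]
ft_force: [-1.0, -1.1, -0.7]
opening: 85.7
```

Run:
```python
from h import *
s=ctrl.read_state();print(s["ee_pos"],s["eef_rot"])
c=vision.capture("scene");a=c["frame"][150:270,240:380,::-1]
cv2.imwrite("pics/ap1.png",cv2.resize(np.clip(a*1.5,0,255).astype(np.uint8),(700,600),interpolation=3))
```

```text
[510.85742879 -48.90462986 212.35921134] [ 4.30042305e-03  3.13254329e+00 -1.15772183e-03]
```

View pics/ap1.png

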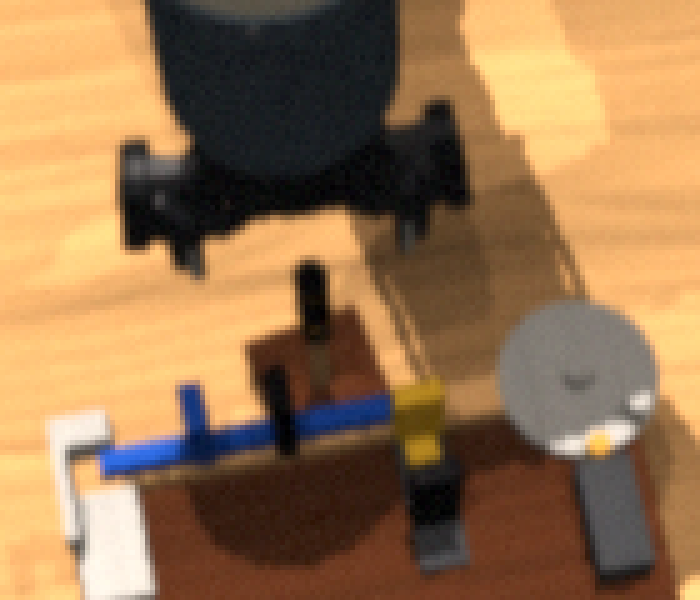

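send_rows([
  [0, 0, 0, 0, 0.003, -0.025, 0.0854],
  [0, 0, 0, 0, 0, -0.025, 0.0854],
  [0, 0, 0, 0, 0, -0.014, 0.0854],
  [0, 0, 0, 0, 0, -0.002, 0.04],
  [0, 0, 0, 0, 0, 0, 0.0],
  [0, 0, 0, 0, 0, 0, 0.0],
  [0, 0, 0, 0, 0, 0, 0.0],
  [0, 0, 0, 0, 0, 0, 0.0],
], squeeze=40)

```text
time_s: 5.25
ee_pos: [506.9, -54.2, 147.3]
eef_rot: [0.018, 3.131, -0.0]
ft_force: [0.2, 8.1, -1.3]
opening: 16.0
```

send_rows([
  [0, 0, 0, 0.001, 0.004, 0.004, 0.0],
  [0, 0, 0, 0, 0, 0.006, 0.0],
  [0, 0, 0, 0, 0, 0.012, 0.0],
])

```text
time_s: 5.55
ee_pos: [507.2, -48.9, 169.5]
eef_rot: [0.018, 3.133, 0.001]
ft_force: [0.1, 0.4, -0.3]
opening: 14.9
```

Run:
```python
from h import *
s=ctrl.read_state();print(s["opening"],s["ft_force"])
c=vision.capture("scene");a=c["frame"][150:270,240:380,::-1]
cv2.imwrite("pics/ap2.png",cv2.resize(np.clip(a*1.5,0,255).astype(np.uint8),(700,600),interpolation=3))
```

```text
14.90674840451585 [ 0.05768221  0.43803672 -0.33222256]
```

View pics/ap2.png

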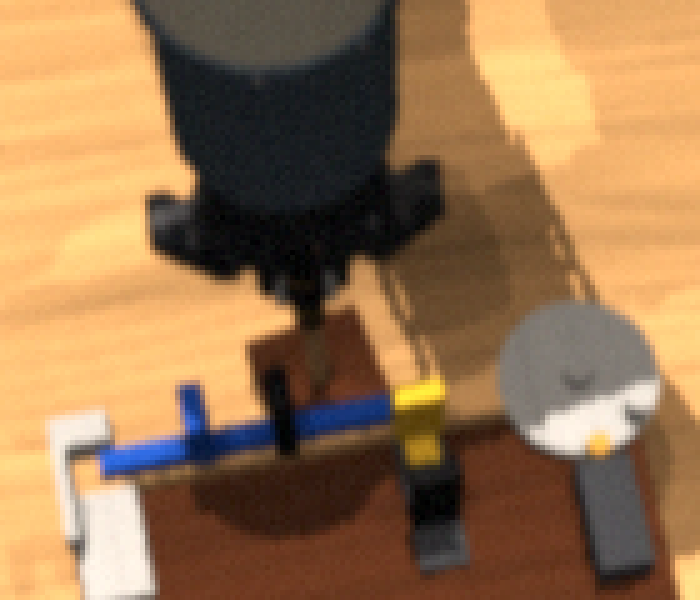

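send_rows([
  [0, 0, 0, 0, 0, 0.015, 0.0],
  [0, 0, 0, 0, 0, 0.02, 0.0],
  [0, 0, 0, 0, 0, 0.025, 0.0],
  [0, 0, 0, 0, 0, 0.025, 0.0],
  [0, 0, 0, 0, 0, 0.01, 0.0],
])

```text
time_s: 6.1
ee_pos: [507.8, -51.2, 271.7]
eef_rot: [0.015, 3.13, -0.009]
ft_force: [0.7, 0.2, -0.3]
opening: 14.8
```

Run:
```python
from h import *
s=ctrl.read_state();print(s["opening"],s["ft_force"],s["ee_pos"],s["eef_rot"])
c=vision.capture("scene");a=c["frame"][130:270,240:380,::-1]
cv2.imwrite("pics/ap3.png",cv2.resize(np.clip(a*1.5,0,255).astype(np.uint8),(600,600),interpolation=3))
```

```text
14.837433750894604 [ 0.68089104  0.23974707 -0.33001945] [507.81973502 -51.19788011 271.6672198 ] [ 0.0152495   3.12983706 -0.00863946]
```

View pics/ap3.png

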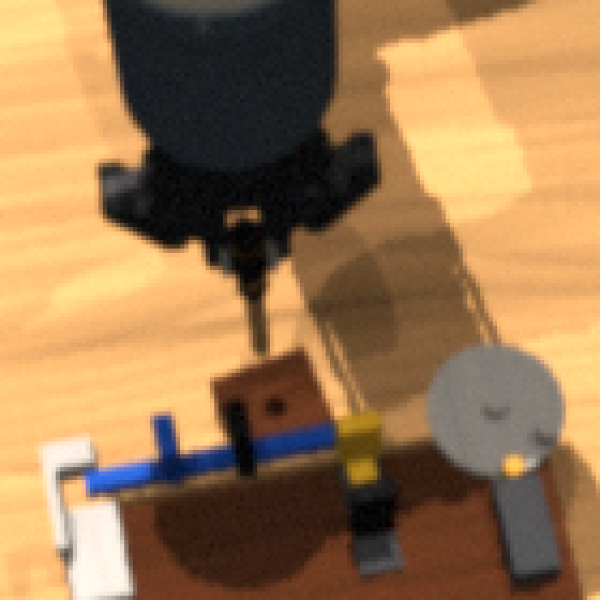

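Run:
```python
from h import *
c=vision.capture("scene");t=vision.capture("top")
for z in(125,132): print(atz(c,(300.7,211.3),z))
b=t["frame"][240:330,300:400,::-1];cv2.imwrite("pics/ap3t.png",cv2.resize(np.clip(b*1.5,0,255).astype(np.uint8),(666,600),interpolation=3))
```

```text
[508.25991736 -50.99272378 125.        ]
[510.91484268 -51.05454871 132.        ]
```

send_rows([
  [0, 0, 0, 0, -0.025, 0, 0.0],
  [0, 0, 0, -0.004, -0.04, 0, 0.0],
  [0, 0, 0, -0.006, -0.045, 0, 0.0],
  [0, 0, 0, -0.006, -0.045, 0, 0.0],
  [0, 0, 0, -0.006, -0.045, 0, 0.0],
  [0, 0, 0, -0.004, -0.03, 0, 0.0],
  [0, 0, 0, 0, -0.015, 0, 0.0],
  [0, 0, 0, 0, 0, 0, 0.0],
])

```text
time_s: 7.05
ee_pos: [473.5, -302.3, 252.4]
eef_rot: [-0.011, -3.125, -0.004]
ft_force: [0.2, 0.7, -1.0]
opening: 14.7
```

Run:
```python
from h import *
s=ctrl.read_state();print(s["opening"],s["ft_force"],s["ee_pos"],s["eef_rot"])
c=vision.capture("scene");a=c["frame"][140:260,140:260,::-1]
cv2.imwrite("pics/ap4.png",cv2.resize(np.clip(a*1.5,0,255).astype(np.uint8),(600,600),interpolation=3))
```

```text
14.719830887464743 [ 0.19907188  0.67605849 -0.97322605] [ 473.49762941 -302.30205033  252.36588107] [-0.01074292 -3.12509217 -0.0044546 ]
```

View pics/ap4.png

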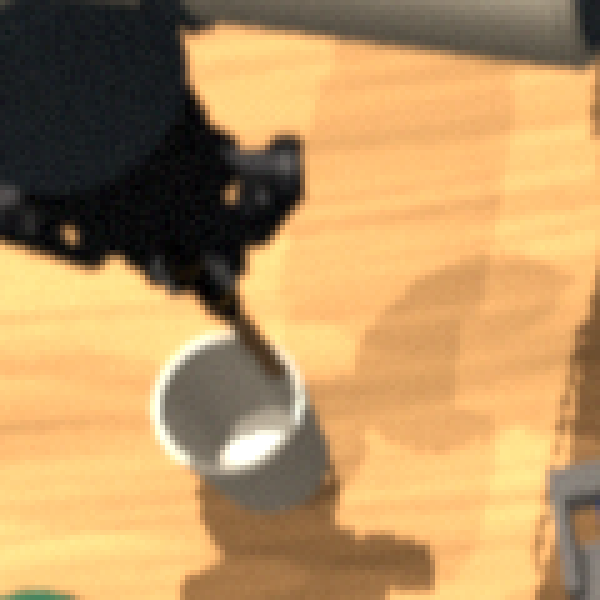

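send_rows([
  [0, 0, 0, 0.001, -0.014, 0.003, 0.0],
  [0, 0, 0, 0.001, -0.011, 0.0, 0.0],
  [0, 0, 0, 0, 0, 0, 0.0],
  [0, 0, 0, 0, 0, 0, 0.0],
])

```text
time_s: 7.5
ee_pos: [475.7, -325.5, 253.1]
eef_rot: [-0.006, -3.121, -0.009]
ft_force: [0.3, 1.7, -0.8]
opening: 14.8
```

Run:
```python
from h import *
s=ctrl.read_state();print(s["opening"],s["ft_force"],s["ee_pos"],s["eef_rot"])
c=vision.capture("scene");a=c["frame"][140:260,140:260,::-1]
t=vision.capture("top");b=t["frame"][240:340,420:520,::-1]
o=np.hstack([cv2.resize(x,(400,400),interpolation=3) for x in(a,b)])
cv2.imwrite("pics/ap5.png",np.clip(o*1.5,0,255).astype(np.uint8))
```

```text
14.76892760016608 [ 0.3408837   1.74164698 -0.8155331 ] [ 475.68248925 -325.53765786  253.0709493 ] [-0.00599772 -3.12142919 -0.00861139]
```

View pics/ap5.png

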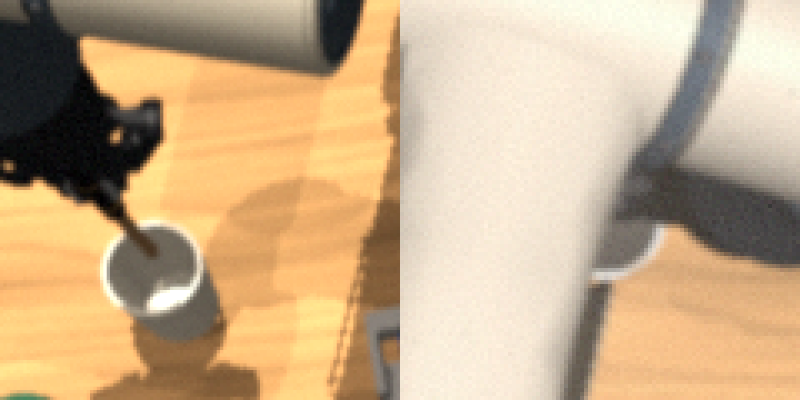

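Run:
```python
from h import *
c=vision.capture("scene")
for z in (105,114): print(atz(c,(185.5,215.2),z))
print(proj(c,[[475.7,-325.5,114]]))
```

```text
[ 470.0058091  -325.79736579  105.        ]
[ 473.66249031 -323.69621985  114.        ]
[[184.79487754 216.09935164]]
```

send_rows([
  [0, 0, 0, 0.001, -0.004, -0.01, 0.0],
  [0, 0, 0, 0, 0, -0.02, 0.0],
  [0, 0, 0, 0, 0, -0.025, 0.0],
  [0, 0, 0, 0, 0, -0.02, 0.0],
  [0, 0, 0, 0, 0, -0.01, 0.0],
  [0, 0, 0, 0, 0, -0.003, 0.0],
  [0, 0, 0, 0, 0, 0, 0.0],
])

```text
time_s: 8.35
ee_pos: [476.7, -328.7, 160.9]
eef_rot: [-0.002, -3.124, -0.008]
ft_force: [0.2, -0.1, -0.6]
opening: 14.9
```

send_rows([
  [0, 0, 0, 0, 0, -0.007, 0.0],
  [0, 0, 0, 0, 0, -0.004, 0.0],
  [0, 0, 0, 0, 0, -0.002, 0.0],
  [0, 0, 0, 0, 0, 0, 0.0],
])

```text
time_s: 8.75
ee_pos: [478.1, -329.4, 149.4]
eef_rot: [-0.002, -3.128, -0.004]
ft_force: [0.2, -0.3, -0.2]
opening: 15.2
```

send_rows([
  [0, 0, 0, 0, 0, -0.003, 0.0],
  [0, 0, 0, 0, 0, -0.002, 0.0],
  [0, 0, 0, 0, 0, -0.001, 0.0],
])

```text
time_s: 9.05
ee_pos: [478.9, -329.8, 144.5]
eef_rot: [-0.001, -3.13, -0.002]
ft_force: [-0.3, 1.6, 6.1]
opening: 14.9
```

send_rows([
  [0, 0, 0, 0, 0, 0, 0.03],
  [0, 0, 0, 0, 0, 0, 0.0854],
  [0, 0, 0, 0, 0, 0, 0.0854],
  [0, 0, 0, 0, 0, 0, 0.0854],
  [0, 0, 0, 0, 0, 0.01, 0.0854],
  [0, 0, 0, 0, 0, 0.02, 0.0854],
  [0, 0, 0, 0, 0, 0.03, 0.0854],
  [0, 0, 0, 0, 0, 0.04, 0.0854],
  [0, 0, 0, 0, 0, 0.04, 0.0854],
])

```text
time_s: 9.95
ee_pos: [475.2, -328.1, 285.2]
eef_rot: [-0.002, -3.119, -0.01]
ft_force: [1.1, -0.1, 1.0]
opening: 85.7
```

Run:
```python
from h import *
s=ctrl.read_state();print(s["opening"],s["ft_force"],s["ee_pos"],s["eef_rot"])
c=vision.capture("scene");a=c["frame"][140:260,140:260,::-1]
cv2.imwrite("pics/ap6.png",cv2.resize(np.clip(a*1.5,0,255).astype(np.uint8),(600,600),interpolation=3))
```

```text
85.73742510818758 [ 1.08860471 -0.07805211  0.95449132] [ 475.20977338 -328.11631127  285.2031422 ] [-1.67071054e-03 -3.11885426e+00 -1.00456009e-02]
```

View pics/ap6.png

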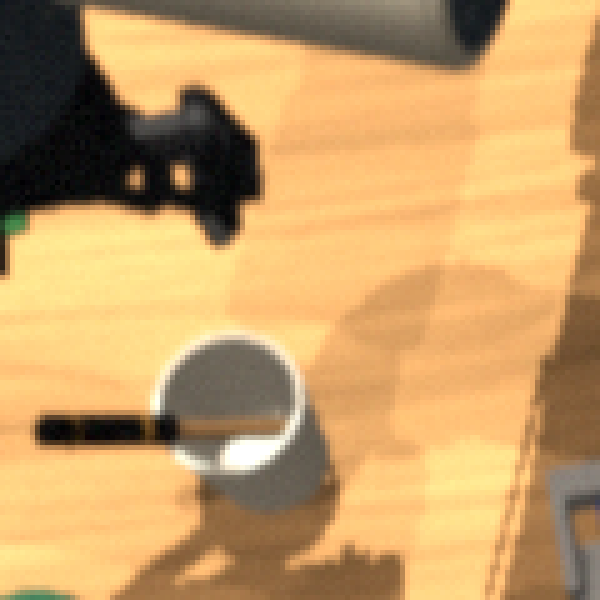

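Run:
```python
from h import *
s=ctrl.read_state();print(s["joint_positions"].round(3))
```

```text
[-0.333  0.316  0.297  0.005 -1.564 -1.239]
```

send_rows([
  [0, 0, 0.14, 0.005, 0.02, 0.01, 0.0854],
  [0, 0, 0.14, 0.01, 0.028, 0.01, 0.0854],
  [0, 0, 0.14, 0.013, 0.028, 0.01, 0.0854],
  [0, 0, 0.14, 0.013, 0.028, 0, 0.0854],
  [0, 0, 0.14, 0.013, 0.028, 0, 0.0854],
  [0, 0, 0.14, 0.013, 0.028, 0, 0.0854],
  [0, 0, 0.14, 0.013, 0.028, 0, 0.0854],
])

```text
time_s: 10.7
ee_pos: [558.0, -139.5, 334.2]
eef_rot: [-1.517, 2.747, -0.02]
ft_force: [0.1, 0.0, 0.5]
opening: 85.7
```

send_rows([
  [0, 0, 0.12, 0.013, 0.027, -0.005, 0.0854],
  [0, 0, 0.12, 0.013, 0.027, -0.005, 0.0854],
  [0, 0, 0.12, 0.012, 0.025, -0.005, 0.0854],
  [0, 0, 0.1, 0.012, 0.02, -0.005, 0.0854],
  [0, 0, 0.06, 0.006, 0.012, 0, 0.0854],
  [0, 0, 0, 0, 0, 0, 0.0854],
])

```text
time_s: 11.3
ee_pos: [616.7, -20.1, 316.7]
eef_rot: [-2.201, 2.226, -0.021]
ft_force: [0.2, -0.1, -0.6]
opening: 85.1
```

```bash
cat >> h.py <<'E'
def st():
    s=ctrl.read_state(); m=R.from_rotvec(s["eef_rot"]).as_matrix()
    print("t",s["time_s"],"pos",s["ee_pos"].round(1),"jaw",m[:,1].round(3),"z",m[:,2].round(3),"f",s["ft_force"].round(1),"op",round(s["opening"],1),"q",s["joint_positions"].round(2)); return s
def pic(fn,bs,g=1.5,size=400):
    o=[]
    for n,(x0,x1,y0,y1) in bs.items():
        c=vision.capture(n); o.append(cv2.resize(c["frame"][y0:y1,x0:x1,::-1],(size,size),interpolation=3))
    cv2.imwrite("pics/"+fn,np.clip(np.hstack(o)*g,0,255).astype(np.uint8))
E
python3 - <<'E'
from h import *
st(); pic("s1.png",dict(scene=(250,390,150,290),top=(270,390,180,300)))
E
```

```text
t 11.3 pos [616.7 -20.1 316.7] jaw [-1.     0.011 -0.017] z [ 0.017 -0.002 -1.   ] f [ 0.2 -0.1 -0.6] op 85.1 q [ 0.22  0.38  0.44  0.01 -1.62 -0.23]
```

View pics/s1.png

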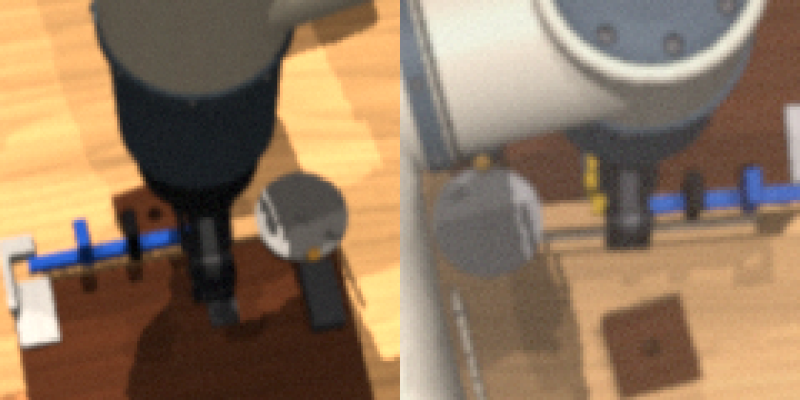

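send_rows([
  [0, 0.017, 0.03, 0.003, 0.007, -0.01, 0.0854],
  [0, 0, 0.024, 0.002, 0.004, -0.012, 0.0854],
  [0, 0, 0, 0, 0, -0.005, 0.0854],
  [0, 0, 0, 0, 0, 0, 0.0854],
])

```text
time_s: 11.8
ee_pos: [620.7, -11.9, 288.2]
eef_rot: [2.263, -2.176, 0.001]
ft_force: [0.2, -0.7, -0.3]
opening: 85.2
```

Run:
```python
from h import *
st(); pic("s2.png",dict(scene=(270,370,190,290),top=(280,380,190,290)),2)
```

```text
t 11.8 pos [620.7 -11.9 288.2] jaw [-0.999 -0.039  0.001] z [-0.001 -0.002 -1.   ] f [ 0.2 -0.7 -0.3] op 85.2 q [ 0.23  0.4   0.4   0.   -1.58 -0.19]
```

View pics/s2.png

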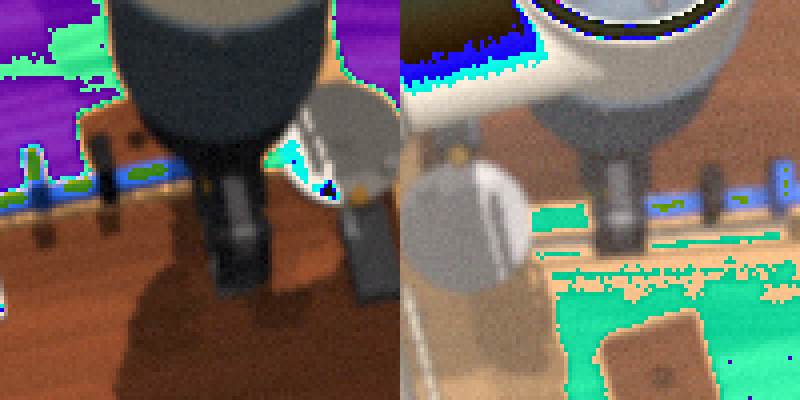

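send_rows([
  [0, 0, 0, 0.001, 0.003, -0.012, 0.0854],
  [0, 0, 0, 0.001, 0, -0.015, 0.0854],
  [0, 0, 0, 0, 0, -0.012, 0.0854],
  [0, 0, 0, 0, 0, -0.005, 0.0854],
  [0, 0, 0, 0, 0, 0, 0.0854],
])

```text
time_s: 12.4
ee_pos: [623.1, -8.7, 243.0]
eef_rot: [-2.262, 2.178, -0.005]
ft_force: [-0.4, 0.1, -0.4]
opening: 85.4
```

Run:
```python
from h import *
st(); pic("s3.png",dict(scene=(270,370,190,290),top=(280,380,190,290)),1.6)
```

```text
t 12.4 pos [623.1  -8.7 243. ] jaw [-0.999 -0.038 -0.003] z [ 0.003 -0.001 -1.   ] f [-0.4  0.1 -0.4] op 85.4 q [ 0.24  0.4   0.3   0.   -1.46 -0.2 ]
```

View pics/s3.png

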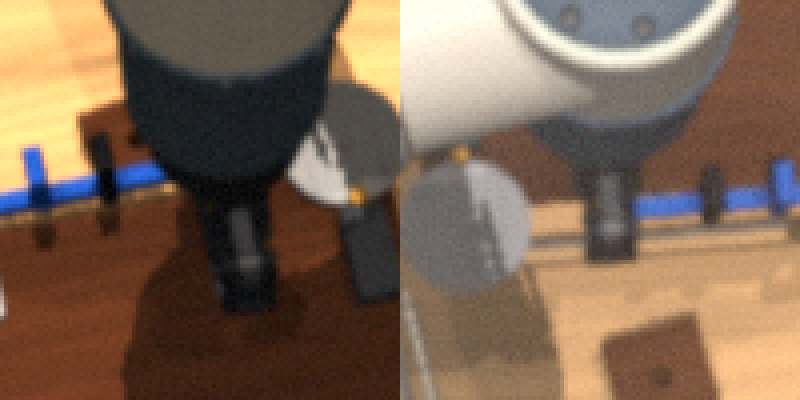

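send_rows([
  [0, 0, 0, 0, 0, -0.005, 0.0854],
  [0, 0, 0, 0, 0, 0, 0.06],
  [0, 0, 0, 0, 0, 0, 0.05],
  [0, 0, 0, 0, 0, 0, 0.045],
  [0, 0, 0, 0, 0, 0, 0.042],
  [0, 0, 0, 0, 0, 0, 0.042],
], squeeze=25)

```text
time_s: 13.1
ee_pos: [623.2, -8.9, 240.8]
eef_rot: [-2.26, 2.177, -0.008]
ft_force: [-0.8, 0.4, -0.3]
opening: 41.7
```

send_rows([
  [0, 0, 0, 0, 0, -0.001, 0.039],
  [0, 0, 0, 0, 0, 0, 0.036],
  [0, 0, 0, 0, 0, 0, 0.03],
  [0, 0, 0, 0, 0, 0, 0.02],
  [0, 0, 0, 0, 0, 0, 0.02],
], squeeze=30)

```text
time_s: 13.6
ee_pos: [624.4, -9.0, 240.5]
eef_rot: [-2.26, 2.174, -0.012]
ft_force: [0.5, -1.0, 1.3]
opening: 33.0
```

send_rows([
  [0, 0, 0, 0, 0, 0, 0.05],
  [0, 0, 0, 0, 0, 0, 0.075],
  [0, 0, 0, 0, 0, 0, 0.08],
  [0, 0, 0, 0, 0, 0.01, 0.0854],
  [0, 0.012, 0, 0, 0, 0.025, 0.0854],
  [0, 0, 0, 0, 0, 0.03, 0.0854],
  [0, 0, 0.1, -0.005, -0.01, 0.015, 0.0854],
  [0, 0, 0.14, -0.01, -0.02, 0, 0.0854],
  [0, 0, 0.14, -0.01, -0.02, 0, 0.0854],
])

```text
time_s: 14.5
ee_pos: [599.4, -58.3, 325.6]
eef_rot: [2.643, -1.691, 0.003]
ft_force: [0.5, -0.0, -0.3]
opening: 85.7
```

Run:
```python
from h import *
st(); pic("s4.png",dict(scene=(270,370,190,290),top=(280,380,190,290)),1.6)
```

```text
t 14.5 pos [599.4 -58.3 325.6] jaw [-0.908 -0.419  0.002] z [-0.    -0.004 -1.   ] f [ 0.5 -0.  -0.3] op 85.7 q [ 0.16  0.36  0.44  0.   -1.65  0.27]
```

View pics/s4.png

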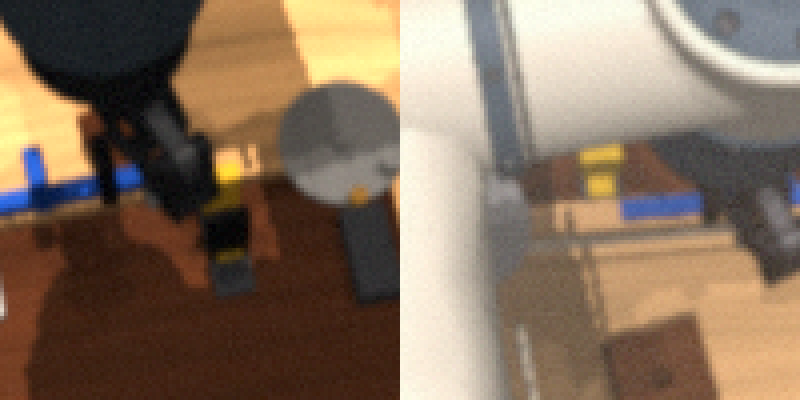

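Run:
```python
from h import *
c=vision.capture("scene")
print(atz(c,(327,230),252), proj(c,[[612,-9.5,252],[600.6,-10,252]]))
```

```text
[605.40779477  -3.73570525 252.        ] [[324.71897021 233.37974874]
 [323.66735059 228.24584204]]
```

send_rows([
  [0, 0, 0.145, -0.002, -0.006, -0.005, 0.0854],
  [0, 0, 0.145, -0.002, -0.004, 0, 0.0854],
  [0, 0, 0.145, -0.002, -0.004, 0, 0.0854],
  [0, 0, 0.145, 0, 0, 0, 0.0854],
  [0, 0, 0.145, 0, 0, 0, 0.0854],
  [0, 0, 0.145, 0, 0, 0, 0.0854],
  [0, 0, 0.145, 0, 0, 0, 0.0854],
  [0, 0, 0.1, 0, 0, 0, 0.0854],
  [0, 0, 0, 0, 0, 0, 0.0854],
])

```text
time_s: 15.55
ee_pos: [595.4, -68.0, 321.4]
eef_rot: [3.141, -0.008, 0.003]
ft_force: [-0.1, -0.4, 0.3]
opening: 85.4
```

Run:
```python
from h import *
st(); pic("g1.png",dict(scene=(230,350,180,300),top=(310,430,180,300)),1.6)
```

```text
t 15.55 pos [595.4 -68.  321.4] jaw [-0.005 -1.     0.   ] z [ 0.002 -0.    -1.   ] f [-0.1 -0.4  0.3] op 85.4 q [ 0.15  0.35  0.42  0.   -1.64  1.42]
```

View pics/g1.png

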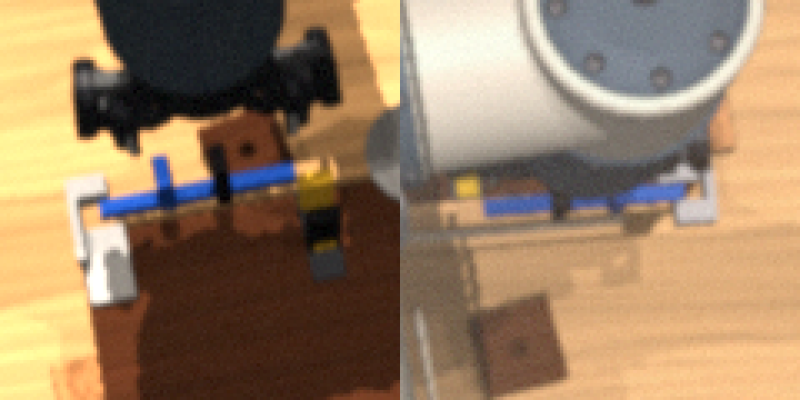

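Run:
```python
from h import *
c=vision.capture("scene");a=c["frame"][205:265,295:345,::-1];b=cv2.imread("pics/scene0.png")[205:265,295:345]
cv2.imwrite("pics/yc.png",np.clip(np.hstack([cv2.resize(x,(390,468),interpolation=cv2.INTER_NEAREST) for x in(b,a)])*1.6,0,255).astype(np.uint8))
```

```text
(no output)
```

View pics/yc.png

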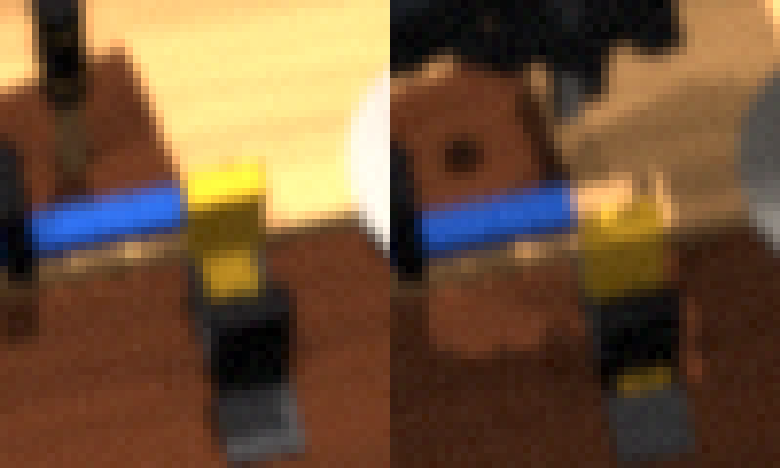

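send_rows([
  [0, 0, 0.03, -0.001, -0.006, -0.01, 0.0854],
  [0, 0, 0.016, -0.001, -0.004, -0.015, 0.0854],
  [0, 0, 0, 0, -0.001, -0.01, 0.0854],
  [0, 0, 0, 0, 0, 0, 0.0854],
])

```text
time_s: 16.1
ee_pos: [593.7, -78.9, 285.6]
eef_rot: [3.141, 0.047, 0.005]
ft_force: [0.1, -0.1, -0.5]
opening: 85.3
```

Run:
```python
from h import *
st(); pic("g2.png",dict(scene=(240,340,180,280),top=(310,410,190,290)),1.6)
```

```text
t 16.1 pos [593.7 -78.9 285.6] jaw [ 0.03 -1.    0.  ] z [ 0.003 -0.    -1.   ] f [ 0.1 -0.1 -0.5] op 85.3 q [ 0.13  0.35  0.32  0.   -1.54  1.47]
```

View pics/g2.png

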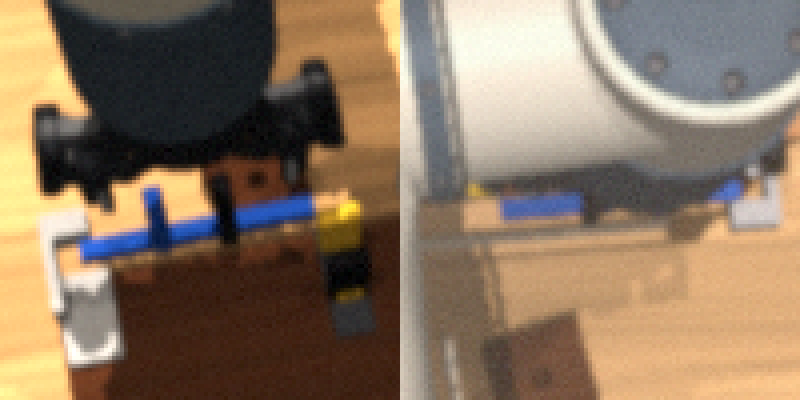

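send_rows([
  [0, 0, 0.01, 0, 0, -0.008, 0.076],
  [0, 0, 0, 0, 0, -0.012, 0.076],
  [0, 0, 0, 0, 0, -0.012, 0.076],
  [0, 0, 0, 0, 0, -0.008, 0.076],
  [0, 0, 0, 0, 0, -0.002, 0.076],
  [0, 0, 0, 0, 0, 0, 0.076],
])

```text
time_s: 16.8
ee_pos: [594.7, -78.4, 243.0]
eef_rot: [3.14, 0.064, 0.013]
ft_force: [0.4, -0.6, -0.4]
opening: 76.1
```

Run:
```python
from h import *
st(); pic("g3.png",dict(scene=(240,340,180,280),top=(310,410,190,290)),1.6)
```

```text
t 16.8 pos [594.7 -78.4 243. ] jaw [ 0.041 -0.999  0.001] z [ 0.008 -0.    -1.   ] f [ 0.4 -0.6 -0.4] op 76.1 q [ 0.13  0.35  0.22  0.   -1.43  1.48]
```

View pics/g3.png

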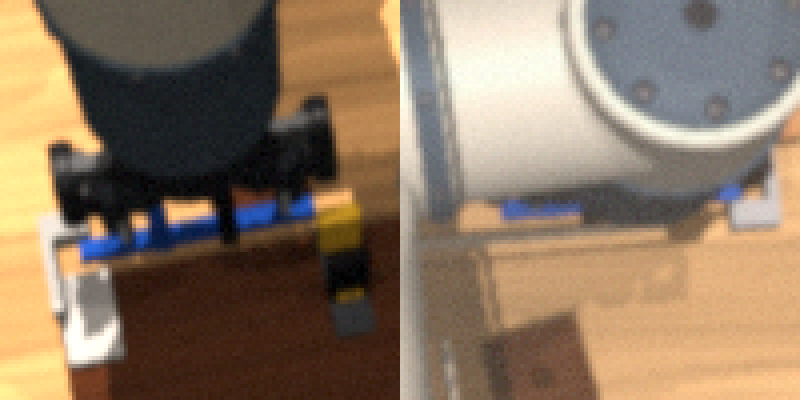

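send_rows([
  [0, 0.006, 0, 0, 0, -0.005, 0.07],
  [0, 0, 0, -0.001, 0, -0.001, 0.06],
  [0, 0, 0, 0, 0, 0, 0.05],
  [0, 0, 0, 0, 0, 0, 0.042],
  [0, 0, 0, 0, 0, 0, 0.038],
  [0, 0, 0, 0, 0, 0, 0.03],
  [0, 0, 0, 0, 0, 0, 0.02],
  [0, 0, 0, 0, 0, 0, 0.02],
], squeeze=50)

```text
time_s: 17.7
ee_pos: [594.2, -78.9, 241.3]
eef_rot: [3.138, 0.068, 0.01]
ft_force: [-0.0, -0.1, -0.7]
opening: 32.3
```

Run:
```python
from h import *
st(); pic("g4.png",dict(scene=(240,340,180,280),top=(310,410,190,290)),1.6)
```

```text
t 17.7 pos [594.2 -78.9 241.3] jaw [ 0.043 -0.999  0.003] z [ 0.007 -0.003 -1.   ] f [-0.  -0.1 -0.7] op 32.3 q [ 0.13  0.35  0.22  0.   -1.43  1.48]
```

View pics/g4.png

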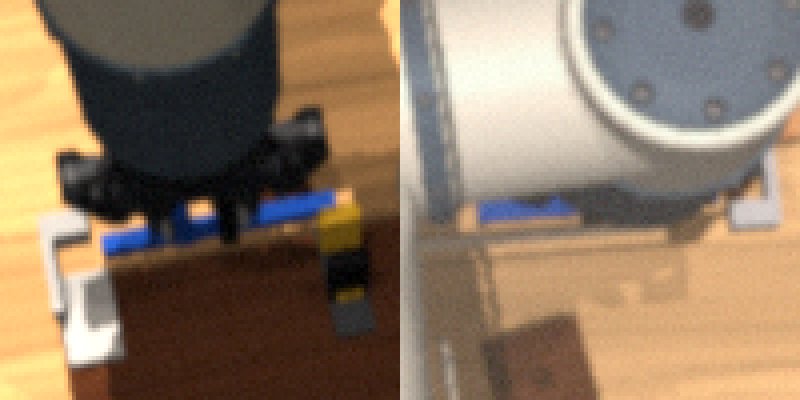

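send_rows([
  [0, 0, -0.04, -0.006, 0, 0, 0.02],
  [0, 0, -0.06, -0.009, 0, 0, 0.02],
  [0, 0, -0.08, -0.0115, 0.001, 0, 0.02],
])

```text
time_s: 18.1
ee_pos: [568.1, -78.4, 241.3]
eef_rot: [3.129, -0.222, 0.011]
ft_force: [-1.6, 1.6, 2.1]
opening: 32.3
```

```bash
cat >> h.py <<'E'
def gt():
    s=st(); H=np.array([584.3,65.]); d=s["ee_pos"][:2]-H; m=R.from_rotvec(s["eef_rot"]).as_matrix()
    th=-86.1-np.degrees(np.arctan2(d[1],d[0])); 
    j=-(np.degrees(np.arctan2(m[1,1],m[0,1]))+87.5)
    print("r",np.linalg.norm(d).round(1),"theta",th.round(1)%360,"jaw theta",j.round(1))
    phi=np.arctan2(d[1],d[0]);t=0
    for k in range(8):
        p=phi-0.1*(k+.5); print(k,(14.4*np.array([np.sin(p),-np.cos(p)])).round(1))
E
python3 -c "
from h import *
gt()"
```

```text
t 18.1 pos [568.1 -78.4 241.3] jaw [-0.141 -0.99   0.004] z [ 0.006 -0.005 -1.   ] f [-1.6  1.6  2.1] op 32.3 q [ 0.14  0.3   0.14  0.01 -1.41  1.29]
r 144.3 theta 10.3 jaw theta 10.6
0 [-14.2   2.3]
1 [-13.9   3.7]
2 [-13.5   5.1]
3 [-12.9   6.4]
4 [-12.2   7.7]
5 [-11.4   8.9]
6 [-10.4   9.9]
7 [-9.4 10.9]
```

send_rows([
  [0, 0, -0.1, -0.0142, 0.0023, -0.001, 0.02],
  [0, 0, -0.1, -0.0139, 0.0037, 0, 0.02],
  [0, 0, -0.1, -0.0135, 0.0051, 0, 0.02],
])

```text
time_s: 18.4
ee_pos: [525.3, -66.9, 241.2]
eef_rot: [3.056, -0.704, 0.011]
ft_force: [0.8, 4.1, 2.2]
opening: 32.3
```

```bash
python3 -c "
from h import *
gt();pic('g5.png',dict(scene=(240,380,160,300),top=(270,410,190,330)),1.6)"
```

```text
t 18.4 pos [525.3 -66.9 241.2] jaw [-0.437 -0.899  0.004] z [ 0.005 -0.007 -1.   ] f [0.8 4.1 2.2] op 32.3 q [ 0.17  0.21  0.03  0.01 -1.38  0.94]
r 144.5 theta 28.0 jaw theta 28.4
0 [-12.8   6.5]
1 [-12.1   7.8]
2 [-11.3   8.9]
3 [-10.3  10. ]
4 [-9.3 11. ]
5 [-8.1 11.9]
6 [-6.9 12.6]
7 [-5.6 13.3]
```

View pics/g5.png

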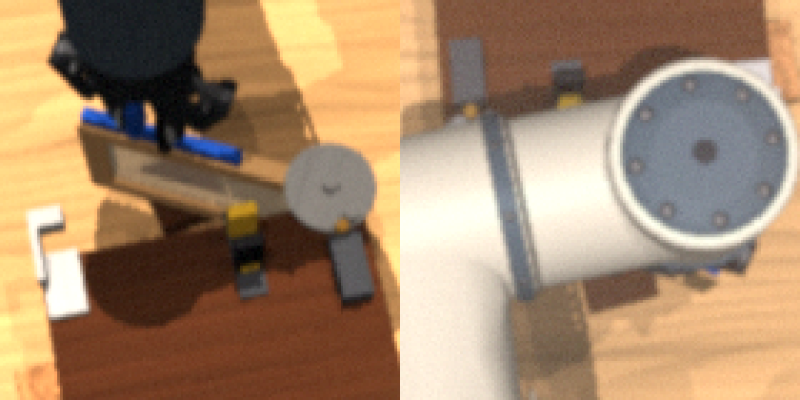

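The gate is following the gripper: open about 28°, still gripped. I'll continue through the detent.

send_rows([
  [0, 0, -0.1, -0.0128, 0.0065, 0, 0.02],
  [0, 0, -0.1, -0.0121, 0.0078, 0, 0.02],
  [0, 0, -0.1, -0.0113, 0.0089, 0, 0.02],
  [0, 0, -0.1, -0.0103, 0.01, 0, 0.02],
], squeeze=60)

```text
time_s: 18.9
ee_pos: [479.4, -34.4, 241.3]
eef_rot: [2.85, -1.299, 0.011]
ft_force: [-0.9, 2.1, 2.7]
opening: 31.7
```

```bash
python3 -c "
from h import *
gt()"
```

```text
t 18.9 pos [479.4 -34.4 241.3] jaw [-0.755 -0.656  0.006] z [ 0.002 -0.012 -1.   ] f [-0.9  2.1  2.7] op 31.7 q [ 0.26  0.12 -0.09  0.01 -1.36  0.45]
r 144.5 theta 50.5 jaw theta 51.5
0 [-9.4 10.9]
1 [-8.2 11.8]
2 [-7.  12.6]
3 [-5.7 13.2]
4 [-4.4 13.7]
5 [-3.  14.1]
6 [-1.6 14.3]
7 [-0.1 14.4]
```

send_rows([
  [0, 0, -0.095, -0.0094, 0.0109, 0, 0.02],
  [0, 0, -0.095, -0.0082, 0.0118, 0, 0.02],
  [0, 0, -0.095, -0.007, 0.0126, 0, 0.02],
  [0, 0, -0.095, -0.0057, 0.0132, 0, 0.02],
  [0, 0, -0.06, -0.0025, 0.009, 0, 0.02],
  [0, 0, 0, 0, 0, 0, 0.02],
])

```text
time_s: 19.5
ee_pos: [446.1, 23.8, 241.4]
eef_rot: [2.483, -1.902, 0.007]
ft_force: [1.7, -4.5, -0.1]
opening: 32.0
```

```bash
python3 -c "
from h import *
gt();pic('g6.png',dict(scene=(240,380,140,280),top=(270,410,190,330)),1.6)"
```

```text
t 19.5 pos [446.1  23.8 241.4] jaw [-0.966 -0.26   0.008] z [-0.005 -0.014 -1.   ] f [ 1.7 -4.5 -0.1] op 32.0 q [ 0.42  0.06 -0.16  0.01 -1.37 -0.15]
r 144.2 theta 77.3 jaw theta 77.4
0 [-3.4 14. ]
1 [-2.  14.3]
2 [-0.6 14.4]
3 [ 0.9 14.4]
4 [ 2.3 14.2]
5 [ 3.7 13.9]
6 [ 5.1 13.5]
7 [ 6.4 12.9]
```

View pics/g6.png

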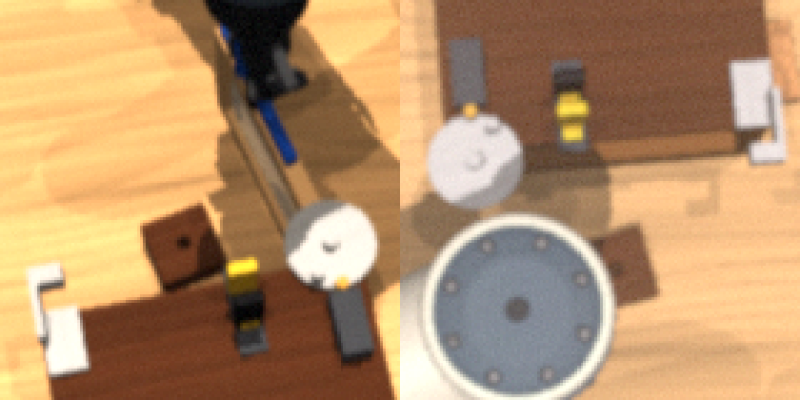

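send_rows([
  [0, 0, -0.04, -0.0015, 0.0062, 0, 0.02],
  [0, 0, 0, 0, 0, 0, 0.02],
  [0, 0, 0, 0, 0, 0, 0.02],
])

```text
time_s: 19.9
ee_pos: [444.9, 28.0, 241.4]
eef_rot: [2.448, -1.945, 0.006]
ft_force: [-1.4, -2.2, 2.2]
opening: 31.9
```

Run:
```python
from h import *
gt()
c=vision.capture("scene");cv2.imwrite("pics/full.png",c["frame"][:,:,::-1])
a=c["frame"][205:265,295:345,::-1];b=cv2.imread("pics/scene0.png")[205:265,295:345]
cv2.imwrite("pics/yc2.png",np.clip(np.hstack([cv2.resize(x,(390,468),interpolation=cv2.INTER_NEAREST) for x in(b,a)])*1.6,0,255).astype(np.uint8))
```

```text
t 19.9 pos [444.9  28.  241.4] jaw [-0.974 -0.226  0.009] z [-0.007 -0.014 -1.   ] f [-1.4 -2.2  2.2] op 31.9 q [ 0.42  0.06 -0.16  0.01 -1.37 -0.2 ]
r 144.2 theta 79.0 jaw theta 79.4
0 [-3.  14.1]
1 [-1.6 14.3]
2 [-0.1 14.4]
3 [ 1.3 14.3]
4 [ 2.7 14.1]
5 [ 4.1 13.8]
6 [ 5.5 13.3]
7 [ 6.8 12.7]
```

View pics/full.png

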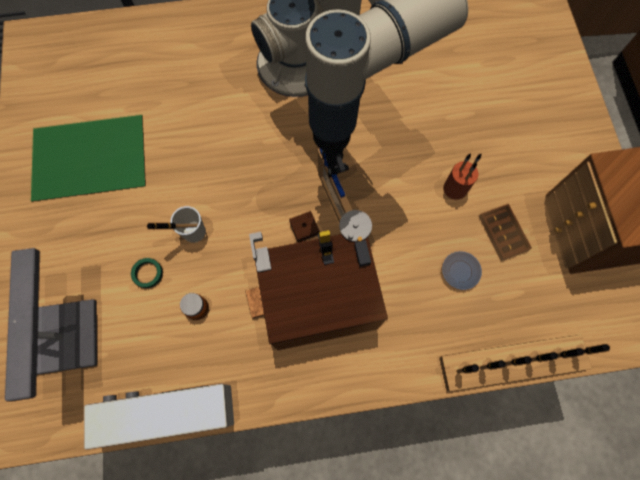

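View pics/yc2.png

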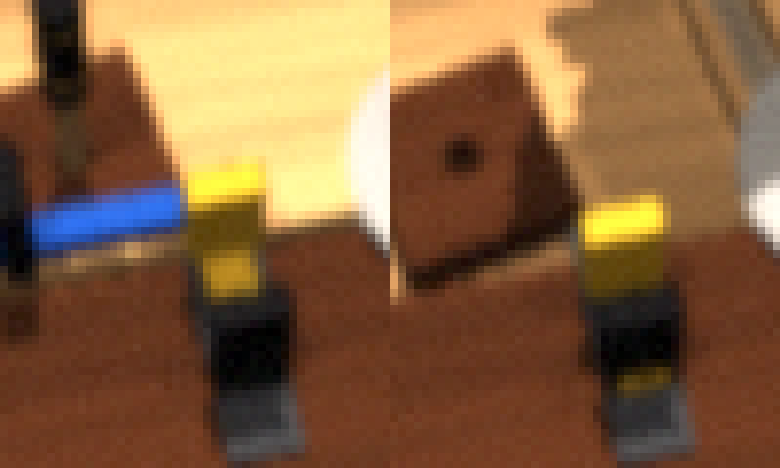

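```bash
python3 -c "
from h import *
print(ctrl.close_job()); st()"
```

```text
the job is handed in; nothing more can be done
None
the job is handed in; nothing more can be done
```

The job is handed in at about 20 s of the 59 s, with the gate about 79° open and still held by the gripper. The hand-in reports no verdict.

- **Stick:** I pulled it out of the holder, lowered it foot first into the white cup until it touched the floor (about 6 N), and let go. The last picture shows it standing in the cup, leaning on the -y side of the rim.
- **Safety catch:** I squeezed it fully, to 33 mm between the fingers. Later pictures show it stayed in, about 11 mm from where it started.
- **Gate:** I squeezed the blue catch to about 32 mm and swung the gate through the detent. The gripper's position round the hinge gave 79.0° and its turn gave 79.4°. Measured forces were small, at most about 8 N, seen when gripping the stick.
- **Bystanders:** these look unmoved in the last scene picture; I did not measure them.

**Disagreements:**
- The network's hinge point in the top picture was wrong: it fell on the gate catch. I used the hinge disc seen in both pictures instead, and the swing radius stayed at 144 mm.
- I measured the two catches about 69 mm apart rather than the 75 mm given, but both squeezes closed fully.
- The arm drifted about 8 mm sideways while closing on the stick. I moved it back before pulling.

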